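# Power up the test bench in order

### The job

Power up the bench for a test, with the closed fingers only: first switch on the socket block by pushing down the raised, ribbed end of its rocker until it has tipped right over, then press the wide rectangular key on the bench supply fully in so that it stays in, then press the larger of the two round buttons on the tester fully down and let it spring back up. Only press: do not pick up or shove the three units, leave the tester's small round button alone, and leave the tools and other things on the bench where they are. Finish with the rocker on, the key in and both round buttons up.

Things in the scene. Friction and masses are not known exactly. Their poses are not given: they have to be found in the camera images.
- block: Socket block: loose white plastic box, 90 (x) x 140 (y) x 50 mm high on rubber feet, about 1 kg, with two round sockets and one black rocker on its level top. Origin: centre of its underside; z up. It stands at any yaw. The rocker's middle is at (0, 46, 62) mm in this frame.
- rocker_raised (a point): The spot to push: on the upper face of the rocker's ribbed end (two thin white ribs across it), 19 mm from the rocker's middle, towards +x of the block; it moves with the rocker. When off, this end is raised: the spot stands 5.6 mm above the rocker's middle, and it ends about level with the middle when on.
- rocker_middle (a point): Middle of the rocker's upper face, on its hinge axis, 62 mm above the table. The rocker is a black paddle, 56 mm long along the block's x and 28 mm wide, in a shallow V: each half rises 0.14 rad from the middle outwards. The block's flat top (with a low bezel) is 9 to 12 mm below the middle.
- rocker (a joint): Rocker angle, rad: 0 = off (ribbed end raised), grows as that end is pushed down, 0.32 = hard stop = on. No spring: a stiff hinge (0.05 N m, about 3 N at the spot) that stays where it is left.
- supply: Bench supply: loose cream box, 140 (x) x 130 (y) x 62 mm high on rubber feet, about 1.6 kg; on its level top a dark display along the +x side, one small knob (25 mm across, 13 mm tall, at (4, -40) mm) and one wide rectangular white key at (-22, 26) mm; two terminal posts on the -x face. Origin: centre of its underside; z up.
- key_top (a point): Centre of the upper face of the supply's rectangular key, 22 (x) x 36 (y) mm; moves with the key. Out, it stands 72 mm above the table, 10 mm proud of the box; fully in, 67 mm.
- key (a joint): Travel of the rectangular key, m: 0 = out, grows as pressed straight down, 0.005 = hard stop = fully in. No spring: it takes about 3 N to move and stays where it is left.
- tester: Tester: loose grey box, 120 (x) x 124 (y) x 54 mm high on rubber feet, about 1.2 kg; on its level top a dark display along the +x side and two white round buttons with steel rims, the large one at (-18, -30) mm and the small one at (-18, 30) mm; three brass sockets on the -x face. Origin: centre of its underside; z up.
- start_top (a point): Centre of the upper face of the tester's large round button, 32 mm across; moves with it. Up, it stands 65 mm above the table, 11 mm proud of the box; fully down, 59 mm. This is the one to press.
- start (a joint): Travel of the large round button, m: 0 = up, 0.006 = hard stop = fully down. Sprung: 1.5 N to start, 5 N fully down; springs back when let go.
- reset_top (a point): Centre of the upper face of the tester's small round button, 16 mm across, 60 mm from the large one and equally high. Not to be pressed.
- reset (a joint): Travel of the small round button, m: 0 = up, 0.006 = fully down. Sprung. Leave it alone.
- screwdriver: Bystander: blue-handled screwdriver lying flat between robot and units, 170 mm long, under 35 mm high, along its x. Origin: middle of its underside.
- jar: Bystander: glass jar with steel lid, 56 mm across, 75 mm high. Origin: centre of its underside.
- spool: Bystander: upright metal spool, 54 mm across, 52 mm high. Origin: centre of its underside.
- multimeter: Bystander: yellow multimeter lying flat, 170 (x) x 80 x 42 mm. Origin: centre of its underside.
- enclosure: Bystander: open grey project box with a transformer in it, 120 (x) x 180 (y) x 75 mm. Origin: centre of its underside.
- cutters: Bystander: blue-handled side cutters lying flat, 140 mm long along x, 13 mm high. Origin: middle of the underside.
- mug: Bystander: blue mug, 80 mm across, 95 mm high, handle at its +y. Origin: centre of its underside.

How it is judged (in metres and radians):
On the way, in this order (a step that is already met when the one before it is completed fails the run):
1. the rocker is tipped right over to on (value of joint rocker above 0.27 rad), for 0.05 s.
2. the rectangular key is fully in (value of joint key above 0.0042 m), for 0.05 s.
3. the large round button is fully down (value of joint start above 0.0046 m), for 0.05 s.
4. the large round button is up again (value of joint start below 0.001 m), for 0.05 s.
At the end, for the whole second after the job is handed in: Rocker on (over 0.27 of 0.32 rad), rectangular key in (over 4.2 of 5 mm), both round buttons up (under 1 mm), the three units at rest within 20 mm of where they began, bystanders within 25 mm (value of joint rocker above 0.27 rad and value of joint key above 0.0042 m and value of joint each of start, reset below 0.001 m and linear speed of each of block, supply, tester below 0.02 m/s and not (distance of block from where it was at the start of the episode above 0.02 m) and not (distance of supply from where it was at the start of the episode above 0.02 m) and not (distance of tester from where it was at the start of the episode above 0.02 m) and not (distance of screwdriver from where it was at the start of the episode above 0.025 m) and not (distance of jar from where it was at the start of the episode above 0.025 m) and not (distance of spool from where it was at the start of the episode above 0.025 m) and not (distance of multimeter from where it was at the start of the episode above 0.025 m) and not (distance of enclosure from where it was at the start of the episode above 0.025 m) and not (distance of cutters from where it was at the start of the episode above 0.025 m) and not (distance of mug from where it was at the start of the episode above 0.025 m)); the robot touches nothing.
It fails at once if the rectangular key is pressed before the rocker is on (value of joint key above 0.0025 m and value of joint rocker below 0.22 rad).
It fails at once if the large round button is pressed before the rocker is on and the key in (value of joint start above 0.0025 m and (value of joint rocker below 0.22 rad or value of joint key below 0.0035 m)).
It fails at once if the tester's small round button is pressed (value of joint reset above 0.0025 m).
It fails at once if one of the three units is lifted, tipped or shoved more than 20 mm (distance of any of block, supply, tester from where it was at the start of the episode above 0.02 m or angle between any of block, supply, tester's own z axis and vertical above 0.15 rad).
It fails at once if a bystander is moved more than 25 mm (distance of any of screwdriver, jar, spool, multimeter, enclosure, cutters, mug from where it was at the start of the episode above 0.025 m).
It also fails if it takes over 48 s, if anything falls off the work surface, if the arm or the gripper's body presses on something with over 40 N, if the wrist force passes 120 N, or if a joint passes its speed limit or range.

### The arm

A 6-joint arm with a two-finger parallel gripper is mounted at the origin on the work surface. World frame = base frame: x ahead of the robot, y to its left, z up, the work surface at z = 0. Lengths are in mm, angles in rad, forces in N, time in s.
With the tool pointing down it reaches from about 275 to 750 mm from the base axis. Payload 10.2 kg.
Tool frame: the origin (TCP) lies midway between the tips of the shut fingers; the grasp point (between the pads) lies 19 mm behind it (hold_point_z is the distance from the TCP to the grasp point, in mm); z points along the fingers, y is the line along which they close (so a half turn about z gives the same grasp; the last joint's range is limited). The gripper opens to 88 mm and grips with 3 to 60 N. Pads are 18 mm wide; open, the fingers measure 123 mm over their backs; the gripper's body (75 mm by 187 mm) begins 45 mm behind the grasp point.
Start: joints at [0.97, 0.313, 1.498, -0, 1.331, -0.223], TCP at [193.673, 487.977, 238.72] pointing down, gripper open.
Joint ranges: [-2.94, 2.94], [-0.97, 2.17], [0.19, 2.56], [-1.23, 4.37], [0.02, 3.11], [-2.88, 2.88]. Speed limits (rad/s): [2.39, 2.39, 3.01, 3.14, 3.14, 3.14].

### API

Orientations are given as a unit quaternion [w, x, y, z].
In Python, from bench import * gives the robot as it stands.
- The arm moves only by the shell command python3 -m pendant 'ROWS'. ROWS is JSON, a list of rows, each a list of 5 numbers: the shift along the tool's x, y, z in m, then the turn about the tool's z in rad, then the finger opening in m, from 0 to 0.0881. In form: [[dx, dy, dz, twist, fingers], ...]. A call has 1 to 8 rows; each row is the pose to reach, as a shift and turn from the pose commanded when the call began, along the tool's axes at that moment; what a row does not reach only later rows make up. A row lasts 1/8 s, in which the tool goes at most 62.5 mm and 10.7 degrees, less where a joint would pass 70% of its speed; a pose out of reach is approached as far as the arm can. A call with a gripper value outside its range is refused whole. The fingers move at their own pace and stop on an object; the grip force is fixed at half the most. Time passes only in rows, so rows that repeat a pose let the fingers close. It gives the time, the measured TCP pose, the force, the opening and the grip force at its end, in the units of the state.
- sense(): the state, without advancing time (a new reading comes with each control period).
- capture(name): name is "scene" or "top" or "wrist"; returns a dict with "color" (480x640x3 uint8, blue, green, red), "z_map" (480x640 float32, mm along the optical axis (not along the pixel's ray), 0 where there is no reading), "camera_matrix" (3x3 intrinsics, pixels), "camera_from_world" (4x4, takes a point from world to camera coordinates); the wrist camera has in their place "tool_from_camera" (4x4, takes a point from camera to tool coordinates, whose origin is the TCP and whose axes are the flange's). Camera axes: x right, y up, looking along -z (the intrinsics and any distortion apply to the point x, -y, -z); pixel columns grow to the right and rows downward; lengths in mm; the calibration is good to about 2 mm. A picture is of the moment at which its call begins: read the wrist's pose just before it.
- job_done(): hands the job in; it is judged then, once.
The state is a dict: "time_s": time; "qpos": joint angles; "joint_velocities": joint speeds; "tau": joint torques, N m; "ee_pos": TCP position; "tcp_rot": TCP orientation; "ft_force": force on the tool from outside, world axes, zero at the start; "wrist_torque": the same for the moment, N m; "grip_width": finger opening in mm; "grasp_force": force on a finger pad.
Only numpy, scipy, OpenCV 4.12 (cv2) and the standard library are available. Lean on these libraries where they do the work, as an engineer would, in place of code of your own. Each camera call takes 0.05 s, during which the arm holds its last target. There are 200 camera calls.

## Working session

There is one attempt and no reset: what is moved stays moved. The work goes in short steps, Python scripts to look and compute and a shell command to move; the robot and the scene stay as the last step left them, time stands still between calls to the robot, and variables do not carry over. Pictures are saved under pics/ and viewed, at most 10 in all, crops included, and the job is handed in when it is done.

```bash
mkdir -p pics; cat > h.py <<'E'
from bench import *
import numpy as np, cv2
def world(c):
    K=np.array(c["camera_matrix"]);z=c["z_map"];v,u=np.mgrid[:480,:640]
    x=(u-K[0,2])/K[0,0]*z;y=(v-K[1,2])/K[1,1]*z
    P=np.stack([x,-y,-z,np.ones_like(z)],-1)
    return (P@np.linalg.inv(np.array(c["camera_from_world"])).T)[...,:3]
E
python3 - <<'E'
from h import *
s=sense();print(s["ee_pos"],s["tcp_rot"],s["time_s"])
for n in("top","scene"):
    c=capture(n);cv2.imwrite(f"pics/{n}.png",c["color"]);np.save(f"{n}.npy",world(c));print(np.array(c["camera_from_world"]).round(2).tolist())
E
```

```text
[193.53355953 487.76098171 238.1681922 ] [-2.65174166e-04  1.87786321e-01  9.82209695e-01 -5.85888291e-04] 0.0
[[-0.02, -1.0, -0.01, 35.72], [0.99, -0.02, 0.14, -560.83], [-0.14, -0.01, 0.99, -1583.49], [0.0, 0.0, 0.0, 1.0]]
[[0.48, 0.88, -0.01, -264.62], [-0.7, 0.39, 0.6, 342.43], [0.53, -0.27, 0.8, -1450.5], [0.0, 0.0, 0.0, 1.0]]
```

View pics/top.png

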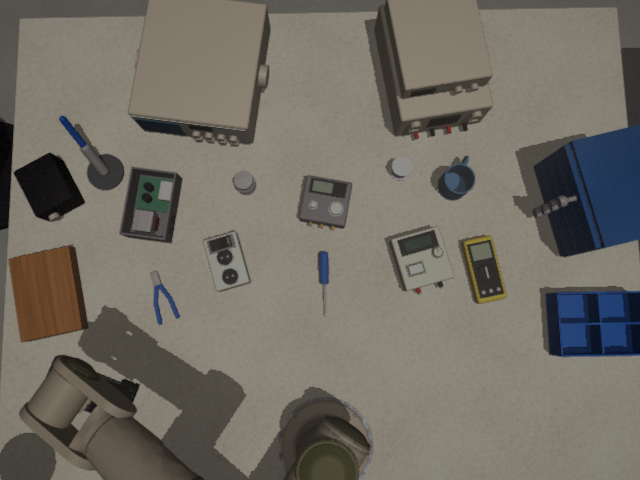

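View pics/scene.png

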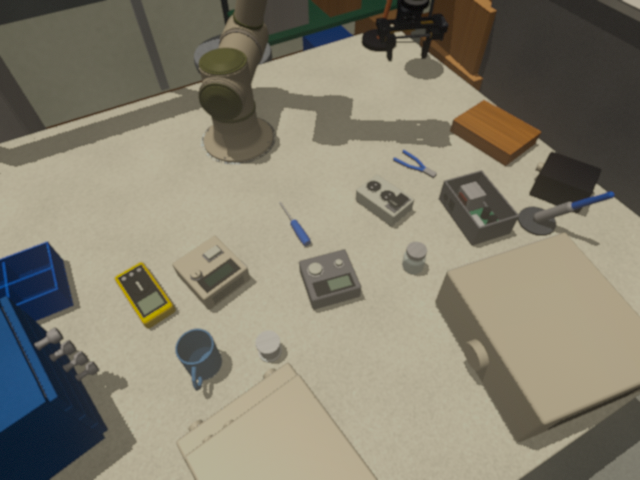

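```bash
python3 - <<'E'
from h import *
im=cv2.imread("pics/top.png");W=np.load("top.npy")
out=[]
for n,(u,v),h in(("block",(226,261),50),("tester",(325,202),54),("supply",(421,258),62)):
    out.append(cv2.resize(im[v-37:v+37,u-33:u+33],None,fx=4,fy=4,interpolation=cv2.INTER_CUBIC))
    R=W[v-45:v+45,u-40:u+40].reshape(-1,3)
    z=R[:,2];P=R[(z>h-8)&(z<h+20)]
    r=cv2.minAreaRect(P[:,:2].astype(np.float32));print(n,r,np.median(P[:,2]),len(P))
for n,(u,v) in dict(screwdriver=(324,268),table=(280,300)).items(): print(n,W[v,u])
cv2.imwrite("pics/crop.png",np.hstack(out))
E
```

```text
block ((475.1096496582031, 253.4862060546875), (140.24537658691406, 91.09951782226562), 15.59732437133789) 51.480349049901406 1819
tester ((630.1129150390625, -8.88592529296875), (123.70010375976562, 121.51203155517578), 78.82475280761719) 54.82603191436306 2064
supply ((473.42437744140625, -255.18344116210938), (139.663330078125, 131.420166015625), 14.875642776489258) 62.51319611857048 2680
screwdriver [454.73606228  -3.66746026  19.47018754]
table [373.17234146 114.89560114  -5.72715812]
```

View pics/crop.png

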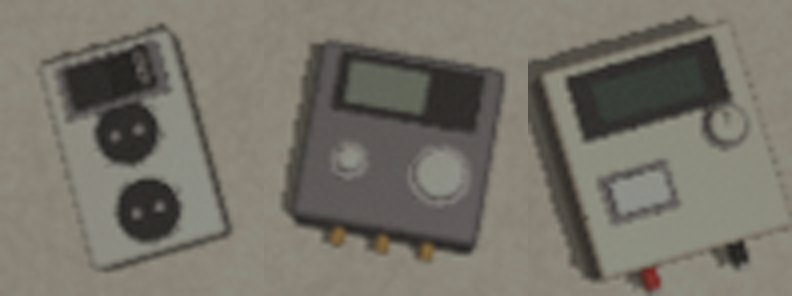

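```bash
cat >> h.py <<'E'
from scipy.spatial.transform import Rotation as Ro
T=dict(rocker=(524.5,247.6,67.6),key=(445.4,-235.8,72),start=(606.6,-34.8,65))
def go(n,up=0):
    s=sense();q=s["tcp_rot"];R=Ro.from_quat([*q[1:],q[0]])
    d=np.array(T[n])+[0,0,up]-s["ee_pos"]
    a=R.as_matrix()[:2,0]
    print(n,"tool shift m",(R.inv().apply(d)/1e3).round(4),"tool x deg",np.degrees(np.arctan2(a[1],a[0])).round(1),"t",s["time_s"],"pos",np.round(s["ee_pos"],1),"F",np.round(s["ft_force"],1))
E
python3 - <<'E'
from h import *
W=np.load("top.npy")
for u,v in((229,241),(416,269),(336,209)):print(np.median(W[v-1:v+2,u-1:u+2].reshape(-1,3),0).round(1))
go("rocker",30)
E
```

```text
[525.1 240.7  68.4]
[ 444.6 -238.1   70.6]
[603.7 -37.2  65.8]
rocker tool shift m [-0.3963 -0.101   0.1406] tool x deg 158.4 t 0.1 pos [193.5 487.8 238.2] F [-0.8  0.5 -0.1]
```

```bash
python3 -m pendant '[[-0.05,-0.013,0,0.15,0],[-0.1,-0.025,0.01,0.31,0],[-0.15,-0.04,0.02,0.46,0],[-0.2,-0.05,0.03,0.62,0],[-0.25,-0.064,0.04,0.77,0],[-0.3,-0.076,0.05,0.92,0],[-0.35,-0.089,0.06,0.92,0],[-0.396,-0.101,0.08,0.92,0]]' && python3 -c "
from h import *
go('rocker',30)"
```

```text
time_s: 1.1
ee_pos: [526.0, 246.8, 158.5]
tcp_rot: [0.0, 0.604, 0.797, 0.0]
ft_force: [0.7, 1.9, -0.4]
grip_width: 10.1
grasp_force: 0.0
rocker tool shift m [ 0.0012 -0.0013  0.0609] tool x deg 105.6 t 1.1 pos [526.  246.8 158.5] F [ 0.7  1.9 -0.4]
```

```bash
python3 -m pendant '[[0.001,-0.001,0.02,0,0],[0.001,-0.001,0.04,0,0],[0.001,-0.001,0.06,0,0],[0.001,-0.001,0.06,0,0]]' && python3 -c "
from h import *
go('rocker',0)
c=capture('wrist');cv2.imwrite('pics/w1.png',c['color'])
c=capture('top');cv2.imwrite('pics/t1.png',cv2.resize(c['color'][200:300,180:300],None,fx=4,fy=4))"
```

```text
time_s: 1.6
ee_pos: [522.4, 248.5, 97.3]
tcp_rot: [-0.001, 0.604, 0.797, -0.001]
ft_force: [0.1, 0.3, 0.2]
grip_width: 0.5
grasp_force: 0.0
rocker tool shift m [-0.0014  0.0019  0.0297] tool x deg 105.6 t 1.6 pos [522.4 248.5  97.3] F [0.1 0.3 0.2]
```

View pics/w1.png

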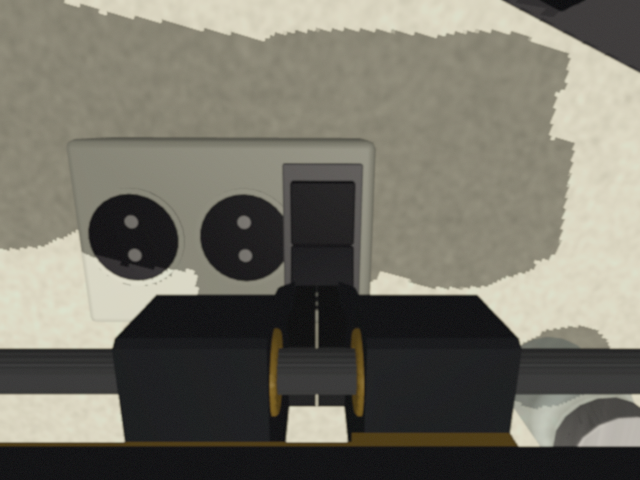

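The wrist view shows the fingertips (318,290) centred on the rocker's width (285–357), just beyond the hinge line (row 245), over the ribbed half. Pressing.

```bash
python3 -m pendant '[[0,0,0.015,0,0],[0,0,0.025,0,0],[0,0,0.028,0,0],[0,0,0.031,0,0],[0,0,0.034,0,0],[0,0,0.035,0,0]]'; python3 -m pendant '[[0,0,0.001,0,0],[0,0,0.001,0,0]]'
```

```text
time_s: 2.45
ee_pos: [523.5, 248.6, 63.9]
tcp_rot: [0.0, 0.604, 0.797, 0.0]
ft_force: [-0.2, -1.4, 3.0]
grip_width: 0.8
grasp_force: 1.2
time_s: 2.7
ee_pos: [523.4, 248.7, 62.8]
tcp_rot: [0.0, 0.604, 0.797, 0.0]
ft_force: [1.2, -0.7, 1.0]
grip_width: 0.1
grasp_force: 0.8
```

```bash
python3 -m pendant '[[0,0,0.001,0,0],[0,0,0.001,0,0]]'; python3 -m pendant '[[0,0,0.001,0,0],[0,0,0.001,0,0]]';  python3 -m pendant '[[0,0,0.001,0,0],[0,0,0.001,0,0]]'
```

```text
time_s: 2.95
ee_pos: [523.5, 248.8, 62.2]
tcp_rot: [0.0, 0.604, 0.797, 0.0]
ft_force: [-1.2, -1.8, 6.2]
grip_width: 0.3
grasp_force: 2.9
time_s: 3.2
ee_pos: [523.5, 248.8, 62.0]
tcp_rot: [0.0, 0.604, 0.797, 0.0]
ft_force: [-2.3, -4.2, 14.0]
grip_width: 0.5
grasp_force: 6.8
time_s: 3.45
ee_pos: [523.6, 248.8, 61.9]
tcp_rot: [0.001, 0.604, 0.797, 0.0]
ft_force: [-6.9, -5.2, 22.2]
grip_width: 0.7
grasp_force: 10.7
```

Hard stop reached (z 62, force up to 22 N). Lift and verify.

```bash
python3 -m pendant '[[0,0,-0.01,0,0],[0,0,-0.06,0,0],[0,0,-0.1,0,0],[0,0,-0.1,0,0]]' && python3 -c "
from h import *
go('key',60)
c=capture('wrist');cv2.imwrite('pics/w2.png',c['color'])"
```

```text
time_s: 3.95
ee_pos: [524.2, 249.3, 162.5]
tcp_rot: [0.002, 0.604, 0.797, 0.002]
ft_force: [0.0, 0.1, -0.3]
grip_width: 0.2
grasp_force: 0.0
key tool shift m [-0.4458 -0.2069  0.0293] tool x deg 105.7 t 3.95 pos [524.2 249.3 162.5] F [ 0.   0.1 -0.3]
```

View pics/w2.png

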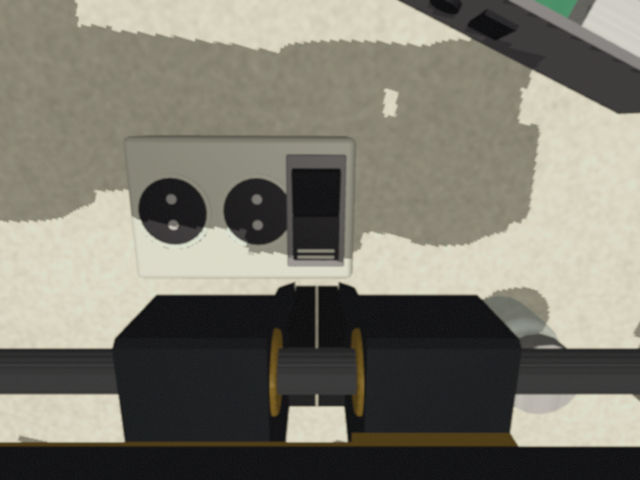

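The ribbed end (316,253) is now down: rocker on. Moving to the key.

```bash
python3 -m pendant '[[-0.055,-0.026,0,0,0],[-0.11,-0.052,0,0,0],[-0.165,-0.077,0,0,0],[-0.22,-0.103,0,0,0],[-0.275,-0.128,0,0,0],[-0.33,-0.154,0,0,0],[-0.39,-0.18,0,0,0],[-0.446,-0.207,0,0,0]]'; python3 -m pendant '[[0,0,0,0,0],[0,0,0,0,0]]';  python3 -c "
from h import *
go('key',20)"
```

```text
time_s: 5.0
ee_pos: [443.6, -235.5, 158.3]
tcp_rot: [-0.001, 0.604, 0.797, 0.0]
ft_force: [1.4, 0.4, 0.5]
grip_width: 0.4
grasp_force: 0.0
time_s: 5.25
ee_pos: [444.2, -233.2, 158.5]
tcp_rot: [-0.001, 0.604, 0.797, 0.0]
ft_force: [0.8, 0.3, -0.6]
grip_width: 0.3
grasp_force: 0.0
key tool shift m [-0.003   0.0005  0.0665] tool x deg 105.6 t 5.25 pos [ 444.2 -233.2  158.5] F [ 0.8  0.3 -0.6]
```

```bash
python3 -m pendant '[[-0.002,0,0.025,0,0],[-0.003,0,0.05,0,0],[-0.003,0,0.066,0,0],[-0.003,0,0.066,0,0]]' && python3 -c "
from h import *
go('key')
c=capture('wrist');cv2.imwrite('pics/w3.png',c['color'])"
```

```text
time_s: 5.75
ee_pos: [445.2, -235.0, 92.6]
tcp_rot: [-0.002, 0.603, 0.797, 0.0]
ft_force: [0.3, 0.3, 0.0]
grip_width: 0.4
grasp_force: 0.0
key tool shift m [-0.0009 -0.      0.0206] tool x deg 105.8 t 5.75 pos [ 445.2 -235.    92.6] F [0.3 0.3 0. ]
```

View pics/w3.png

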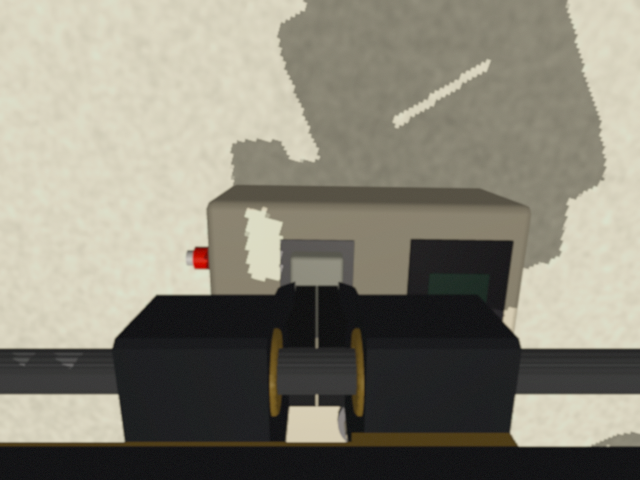

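Tip (317,290) is centred on the key (292–342). Pressing.

```bash
python3 -m pendant '[[0,0,0.01,0,0],[0,0,0.018,0,0],[0,0,0.021,0,0],[0,0,0.024,0,0],[0,0,0.026,0,0]]'; python3 -m pendant '[[0,0,0.001,0,0],[0,0,0.001,0,0]]'; python3 -m pendant '[[0,0,0.001,0,0],[0,0,0.001,0,0]]'
```

```text
time_s: 6.42
ee_pos: [445.3, -236.8, 67.7]
tcp_rot: [-0.0, 0.604, 0.797, 0.0]
ft_force: [-1.5, 0.5, 3.1]
grip_width: 0.4
grasp_force: 1.4
time_s: 6.68
ee_pos: [445.4, -236.9, 67.3]
tcp_rot: [-0.0, 0.604, 0.797, -0.0]
ft_force: [-3.6, 4.1, 9.3]
grip_width: 0.5
grasp_force: 4.5
time_s: 6.92
ee_pos: [445.4, -236.9, 67.2]
tcp_rot: [0.0, 0.604, 0.797, -0.0]
ft_force: [-7.4, 4.5, 19.3]
grip_width: 0.4
grasp_force: 9.8
```

Hard stop at 67 mm: the key is in. Lift and work out the move to the tester.

```bash
python3 -m pendant '[[0,0,-0.01,0,0],[0,0,-0.05,0,0],[0,0,-0.09,0,0],[0,0,-0.09,0,0]]' && python3 -c "
from h import *
go('start',60)
c=capture('wrist');cv2.imwrite('pics/w4.png',c['color'])
c=capture('top');W=world(c);print(np.median(W[268:271,415:418].reshape(-1,3),0))"
```

```text
time_s: 7.42
ee_pos: [446.6, -237.9, 158.4]
tcp_rot: [0.003, 0.604, 0.797, -0.0]
ft_force: [0.0, 0.0, -0.7]
grip_width: 0.6
grasp_force: 0.0
start tool shift m [0.1526 0.2088 0.0333] tool x deg 105.6 t 7.425 pos [ 446.6 -237.9  158.4] F [ 0.   0.  -0.7]
[ 415.9291432  -171.58566858  481.58293404]
```

```bash
python3 -m pendant '[[0.03,0.042,0,0,0],[0.06,0.084,0,0,0],[0.09,0.125,0,0,0],[0.12,0.167,0,0,0],[0.152,0.209,0,0,0],[0.152,0.209,0.03,0,0],[0.152,0.209,0.06,0,0],[0.152,0.209,0.06,0,0]]' && python3 -c "
from h import *
go('start')
c=capture('wrist');cv2.imwrite('pics/w5.png',c['color'])"; python3 - <<'E'
import cv2,numpy as np
a,b=(cv2.imread(f'pics/w{i}.png') for i in (4,5))
cv2.imwrite('pics/w45.png',cv2.resize(np.hstack([a,b]),(800,300),interpolation=cv2.INTER_AREA))
E
```

```text
time_s: 8.52
ee_pos: [604.1, -33.8, 92.5]
tcp_rot: [-0.003, 0.604, 0.797, -0.001]
ft_force: [-0.1, -0.1, 0.1]
grip_width: 0.5
grasp_force: 0.0
start tool shift m [-0.0017  0.0023  0.0275] tool x deg 105.6 t 8.525 pos [604.1 -33.8  92.5] F [-0.1 -0.1  0.1]
```

View pics/w45.png

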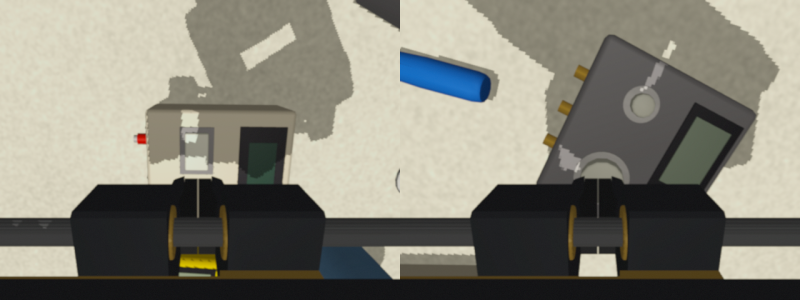

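The key in the left picture sits low in its frame, and the tip is over the large button (602,175 right half). Pressing.

```bash
python3 -m pendant '[[0,0.002,0.015,0,0],[0,0.002,0.024,0,0],[0,0.002,0.027,0,0],[0,0.002,0.03,0,0],[0,0.002,0.032,0,0],[0,0.002,0.033,0,0]]'; python3 -m pendant '[[0,0,0.001,0,0],[0,0,0.001,0,0]]'; python3 -m pendant '[[0,0,0.001,0,0],[0,0,0.001,0,0]]'
```

```text
time_s: 9.32
ee_pos: [607.8, -33.7, 63.1]
tcp_rot: [0.0, 0.604, 0.797, 0.0]
ft_force: [-1.2, 0.1, 3.6]
grip_width: 0.5
grasp_force: 1.4
time_s: 9.57
ee_pos: [607.8, -33.7, 61.9]
tcp_rot: [0.0, 0.604, 0.797, 0.0]
ft_force: [-0.0, -0.1, 3.5]
grip_width: 0.5
grasp_force: 1.7
time_s: 9.82
ee_pos: [607.7, -33.8, 60.8]
tcp_rot: [0.0, 0.604, 0.797, 0.0]
ft_force: [-1.2, 0.2, 4.6]
grip_width: 0.1
grasp_force: 2.0
```

```bash
for i in 1 2 3; do python3 -m pendant '[[0,0,0.001,0,0],[0,0,0.0015,0,0]]'|grep -E "ee_pos|ft_f"; done
```

```text
ee_pos: [607.8, -33.8, 59.4]
ft_force: [-1.1, -0.4, 7.8]
ee_pos: [607.8, -33.8, 59.2]
ft_force: [-7.5, -0.3, 18.5]
ee_pos: [607.9, -33.8, 59.0]
ft_force: [-11.5, 0.3, 29.1]
```

Fully down. Release and move well clear for a final look.

```bash
python3 -m pendant '[[0,0,-0.01,0,0],[0,0,-0.05,0,0],[0,0,-0.1,0,0],[0,0,-0.15,0,0],[0.05,0,-0.15,0,0],[0.1,0,-0.15,0,0],[0.1,-0.05,-0.15,0,0],[0.1,-0.1,-0.15,0,0]]'; python3 -m pendant '[[0.05,-0.03,-0.03,0,0],[0.05,-0.05,-0.05,0,0],[0.05,-0.05,-0.05,0,0]]'; python3 - <<'E'
from h import *
c=capture("scene");im=c["color"];W=world(c);W0=np.load("scene.npy")
a=cv2.resize(im[160:310,160:430],None,fx=2.9,fy=2.9,interpolation=cv2.INTER_CUBIC)
cv2.imwrite("pics/final.png",a)
M=np.array(c["camera_from_world"]);K=np.array(c["camera_matrix"])
for n,p in dict(T,spot=(524.5,247.6,62)).items():
    q=M@[*p,1];u=int(round(K[0,0]*q[0]/-q[2]+K[0,2]));v=int(round(K[1,1]*q[1]/q[2]+K[1,2]))
    f=lambda A:np.median(A[v-1:v+2,u-1:u+2,2]).round(1)
    print(n,u,v,"z before/after",f(W0),f(W))
E
```

```text
time_s: 11.58
ee_pos: [482.7, 36.1, 205.4]
tcp_rot: [-0.001, 0.604, 0.797, -0.0]
ft_force: [0.2, -0.4, 0.2]
grip_width: 0.6
grasp_force: 0.0
time_s: 11.95
ee_pos: [422.5, 70.5, 257.1]
tcp_rot: [0.001, 0.604, 0.797, 0.001]
ft_force: [-0.0, -0.6, -0.2]
grip_width: 0.6
grasp_force: 0.0
rocker 394 201 z before/after 65.3 63.2
key 212 250 z before/after 71.4 66.3
start 315 266 z before/after 63.2 65.8
spot 393 202 z before/after 68.6 61.8
```

View pics/final.png

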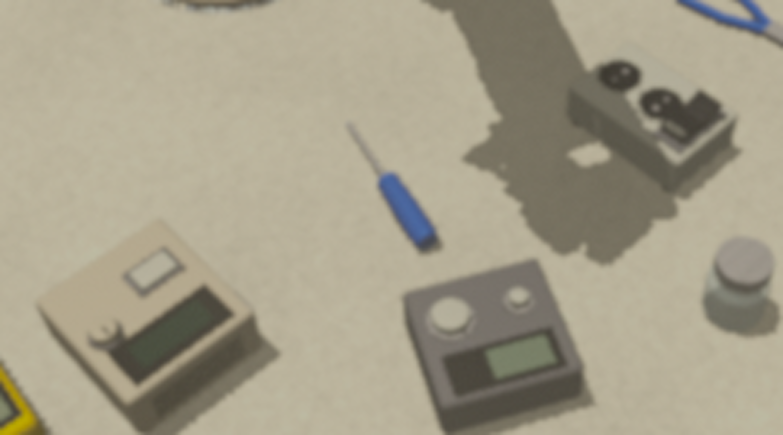

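The final view shows the key down at (155,270), both round buttons up at (450,317) and (518,297), and the rocker tipped over at (690,115). The depth readings agree, and everything is in place.

```bash
python3 -c "
from bench import *
print(job_done())"
```

```text
the job is handed in; nothing more can be done
None
```

I switched the rocker on, pressed the key in so it stayed, and pressed the tester's large button, which sprang back up. The job is handed in at about 12 s, and the final picture and depth readings agree, but no verdict came back.

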